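Dip the table fire's fuel tank and hold up the stick to read

TASK

Check how much fuel is in the table fire before it is lit: tip its snuffer lid up by the wooden grip with the opposite edge still on the rim, lift it off and lay it flat, right way up, on the trolley. Then take the dipstick from its rest by the handle, push it down the brass tube in the burner until its collar stops on the mouth of the tube, draw it out again, and finish still holding the stick, level and steady, at least 20 cm above the trolley top so that the tip can be read. Leave the carafe, plates, corkscrew and salt cellar where they are.

Things in the scene. Friction and masses are not known exactly. Their poses are not given: they have to be found in the camera images.
- fire_rim (a point): Table fire: round grey concrete bowl, diameter 140 mm, fixed on the trolley, concrete top 85 mm high. A steel burner cup (mouth 88 mm inside, 96 mm outside diameter) stands out of it, its rim 97 mm above the trolley. This point is the centre of the mouth in the plane of the rim; z up.
- tube_mouth (a point): Mouth of the brass dip tube, upright in the centre of the burner cup, 10 mm below the rim (87 mm above the trolley), hidden until the lid is off. Outside 26 mm, flared to 20 mm inside at the mouth, 14 mm bore below, straight, 75 mm deep; white fibre packing around it 15 mm below the mouth. Point at the centre of the mouth; z up along the tube.
- lid_grip (a point): Centre of the snuffer lid's dark wooden grip: 42 mm long (lid's x, radial), 16 mm wide (lid's y), 22 mm high, on a strap outside the lid's edge, 62 mm from the lid's axis towards its -x and 24 mm above the plane it sits on. To be gripped across the 16 mm from above. Axes: z up when seated, x from the grip to the opposite edge.
- lid_centre (a point): Centre of the snuffer lid: loose steel disc, diameter 104 mm, 4 mm thick, 0.2 to 0.3 kg, laid on the burner rim. Point on its axis in the plane of the underside that sits on the rim; a locating plug, diameter 80 mm, reaches 5 mm below that plane into the mouth (flat on the trolley the lid rests on the plug). Axes as lid_grip.
- lid_far_edge (a point): The point of the lid's edge opposite the grip, 52 mm from its axis along the lid's +x, in the plane of the underside.
- dipstick_grip (a point): Centre of the dipstick's round dark wooden handle, diameter 16 mm, 70 mm long. x points along the stick to its tip. The stick (loose, 0.1 kg, 166 mm long) lies level in the rest, axis 60 mm above the trolley. The handle is free all round but for the notch at its last 9 mm; it may be gripped square or at a slant, 45 degrees to the stick, to suit both upright and level holding.
- dipstick_collar (a point): Centre of the lower face of the dipstick's brass stop collar (28 mm in diameter, 6 mm thick), 61 mm from the handle's centre along the stick's x. It is this face that stops on the tube's mouth.
- dipstick_tip (a point): Tip of the dipstick, 70 mm beyond the collar's face and 131 mm from the handle's centre. The gauge part is a steel rod 8 mm in diameter with a slightly tapered end and black marks; a steel neck 8 mm in diameter joins collar and handle.
- rest: Fixed cast-iron grill-tool rest, base 176 x 70 x 8 mm, with two notched uprights up to 67 mm high. Origin at the centre of the underside, x along the stick in it towards the tip; the handle's centre lies 37.5 mm towards -x, the notches at x = -67 mm and +67 mm.
- carafe: Empty clear glass carafe, 100 mm in diameter, 215 mm high, standing; origin at the centre of its foot. Must be left alone.
- plates: Three stacked melamine plates, 180 mm in diameter, 30 mm high; origin at the centre of the underside. Must be left alone.
- corkscrew: Chrome lever corkscrew standing on its ring foot, 155 mm high, about 80 mm across the levers; origin at the centre of the foot. Must be left alone.
- salt_cellar: Round wooden salt cellar with a swivel lid, 88 mm in diameter, 71 mm high; origin at the centre of the underside. Must be left alone.
Things that resemble listed ones, but are neither listed nor needed, are in the scene too. There is more than one size of the part that bears dipstick_grip; the job needs the smallest. Of the things that look like the rest, take the one that is farthest from the robot's base at the start.

How it is judged (in metres and radians):
On the way, in this order (a step that is already met when the one before it is completed fails the run):
1. the lid is tipped up by its grip side, its opposite edge still on the burner rim (angle between lid_centre's own z axis and vertical above 0.12 rad and z of lid_far_edge in the frame of fire_rim below 0.008 m and horizontal distance between lid_far_edge and fire_rim below 0.07 m and z of lid_grip in the frame of fire_rim above 0.03 m), for 0.1 s.
2. the lid lies flat on the trolley, right way up and let go (angle between lid_centre's own z axis and vertical below 0.12 rad and height (world z) of lid_centre below 0.012 m and contact force between lid and trolley above 0.5 N and contact force between lid and the fingers below 0.05 N), for 0.2 s.
3. the dipstick is down the brass tube, its collar stopped on the mouth (z of dipstick_collar in the frame of tube_mouth between -0.006 and 0.003 m and horizontal distance between dipstick_collar and tube_mouth below 0.006 m and angle between the x axis of dipstick_grip and the z axis of tube_mouth, either way round below 0.12 rad and contact force between dipstick and fire above 0.3 N), for 0.15 s.
4. the dipstick is drawn out, its tip clear above the burner rim (z of dipstick_tip in the frame of fire_rim above 0.01 m and contact force between dipstick and fire below 0.01 N), for 0.1 s.
At the end, for the whole second after the job is handed in: Dipstick still in the fingers, touching nothing else, level within 9 degrees, handle over 19 cm and tip over 17 cm above the trolley; lid at rest on the trolley, flat within 7 degrees, right way up, let go; bystanders within 3 cm of their places and upright (all of step 2 and angle between dipstick_grip's own x axis and vertical between 1.4 and 1.74 rad and height (world z) of dipstick_grip above 0.19 m and height (world z) of dipstick_tip above 0.17 m and contact force between dipstick and the fingers above 1 N and linear speed of dipstick below 0.03 m/s and angular speed of dipstick below 0.3 rad/s and contact force between dipstick and fire below 0.01 N and contact force between dipstick and rest below 0.01 N and contact force between dipstick and trolley below 0.01 N and contact force between dipstick and carafe below 0.01 N and contact force between dipstick and corkscrew below 0.01 N and linear speed of lid below 0.02 m/s); the arm keeps its last pose, push and grip.
It fails at once if the carafe is moved more than 3 cm or tipped (distance of carafe from where it was at the start of the episode above 0.03 m or angle between carafe's own z axis and vertical above 0.35 rad).
It fails at once if the plates are moved more than 3 cm (distance of plates from where it was at the start of the episode above 0.03 m).
It fails at once if the corkscrew is moved more than 3 cm or tipped (distance of corkscrew from where it was at the start of the episode above 0.03 m or angle between corkscrew's own z axis and vertical above 0.35 rad).
It fails at once if the salt cellar is moved more than 3 cm (distance of salt_cellar from where it was at the start of the episode above 0.03 m).
It also fails if it takes over 72 s, if anything falls off the work surface, if the arm or the gripper's body presses on something with over 40 N, if the wrist force passes 120 N, or if a joint passes its speed limit or range.

ROBOT

A 7-joint arm with a two-finger parallel gripper is mounted at the origin on the work surface. World frame = base frame: x ahead of the robot, y to its left, z up, the work surface at z = 0. Lengths are in mm, angles in rad, forces in N, time in s.
With the tool pointing down it reaches from about 400 to 875 mm from the base axis. Payload 6.5 kg.
Tool frame: the origin (TCP) lies midway between the tips of the shut fingers; the grasp point (between the pads) lies bot.tcp_to_grasp behind it (bot.tcp_to_grasp is the distance from the TCP to the grasp point, in mm); z points along the fingers, y is the line along which they close (so a half turn about z gives the same grasp; the last joint's range is limited). The gripper opens to 88 mm and grips with 3 to 60 N. Pads are 18 mm wide; open, the fingers measure 123 mm over their backs; the gripper's body (75 mm by 187 mm) begins 45 mm behind the grasp point.
Start: joints at [-1.308, 0.536, -0.004, 1.538, 0.003, 1.067, -0.071], TCP at [209.885, 615.173, 212.316] pointing down, gripper open.
Joint ranges: [-2.7, 2.7], [-0.37, 2.16], [-1.27, 1.26], [0.24, 2.4], [-1.31, 4.45], [0.19, 1.91], [-2.76, 2.76]. Speed limits (rad/s): [2.39, 2.39, 3.14, 3.14, 3.14, 3.14, 3.14].

INTERFACE

Orientations are given as a unit quaternion [w, x, y, z].
In Python, from workcell import bot, viewer, workorder gives the robot as it stands.
- The arm moves only by the tool arm_command, never from a script. Its argument "steps" is a list that holds one entry, the list of rows, each a list of 5 numbers: the finger opening in cm, from 0 to 8.81, then the shift along the tool's x, y, z in cm, then the turn about the tool's z in degrees. In form: [[[hand, tx, ty, tz, twist], ...]]. A call has exactly 5 rows; each row is the pose to reach, as a shift and turn from the pose commanded when the call began, along the tool's axes at that moment; what a row does not reach only later rows make up. A row lasts 1/8 s, in which the tool goes at most 62.5 mm and 10.7 degrees, less where a joint would pass 70% of its speed; a pose out of reach is approached as far as the arm can. A call with a gripper value outside its range is refused whole. The fingers move at their own pace and stop on an object; the grip force is fixed at half the most. Time passes only in rows, so rows that repeat a pose let the fingers close, or fill a call up. It gives the time, the measured TCP pose, the force, the opening and the grip force at its end, in the units of the state.
- bot.get_obs(): the state, without advancing time (a new reading comes with each control period).
- viewer.read_camera(name): name is "scene" or "side" or "wrist"; returns a dict with "frame" (420x560x3 uint8, blue, green, red), "range_z" (420x560 float32, mm along the optical axis (not along the pixel's ray), 0 where there is no reading), "mtx" (3x3 intrinsics, pixels), "distortion" ([k1, k2, p1, p2, k3] as OpenCV has them; the pictures are not rectified), "R" (3x3) and "t" (3): a world point X has camera coordinates R X + t. Camera axes: x right, y down, z forward; pixel columns grow to the right and rows downward; lengths in mm; the calibration is good to about 2 mm. A picture is of the moment at which its call begins.
- workorder.job_done(): hands the job in; it is judged then, once.
The state is a dict: "t": time; "joint_positions": joint angles; "qvel": joint speeds; "effort": joint torques, N m; "eef_pos": TCP position; "tool_rot": TCP orientation; "contact_force": force on the tool from outside, world axes, zero at the start; "ft_torque": the same for the moment, N m; "opening": finger opening in mm; "grip_force": force on a finger pad.
Only numpy, scipy, OpenCV 4.12 (cv2) and the standard library are available. Lean on these libraries where they do the work, as an engineer would, in place of code of your own. Each camera call takes 0.05 s, during which the arm holds its last target. There are 200 camera calls.

## Working session

There is one attempt and no reset: what is moved stays moved. The work goes in short steps, Python scripts to look and compute and a tool call to move; the robot and the scene stay as the last step left them, time stands still between calls to the robot, and variables do not carry over. Pictures are saved under pics/ and viewed, at most 10 in all, crops included, and the job is handed in when it is done.

Besides the shell and the picture viewer there is one more tool, called after "Call:" by a JSON object that holds its "op" and its "data". arm_command: Moves the arm, as the interface text tells. Its arguments: {"type":"object","properties":{"steps":{"type":"array","items":{"type":"array","items":{"type":"array","items":{"type":"number"}}}}},"required":["steps"]}

```bash
ls; mkdir -p pics
python3 - <<'E'
from workcell import bot, viewer
import cv2,numpy as np
print(bot.get_obs(), bot.tcp_to_grasp)
for n in ["scene","side","wrist"]:
    c=viewer.read_camera(n); np.savez(f"pics/{n}0.npz",**c); cv2.imwrite(f"pics/{n}0.png",c["frame"])
    print(n,c["mtx"].round(1).tolist(),c["R"].round(3).tolist(),c["t"].round(0),c["distortion"])
E
```

```text
pics
{'t': 0.0, 'joint_positions': array([-1.30816146,  0.53716443, -0.00439595,  1.5388398 ,  0.00261212,
        1.06731351, -0.07119648]), 'qvel': array([ 1.30873109e-03,  8.42425508e-04, -7.83466581e-04,  1.19167307e-05,
        1.77913226e-03,  5.43810347e-04,  2.16182792e-03]), 'effort': array([ 4.23396750e-04, -5.71001887e+01,  9.90907028e-01, -2.51601434e+01,
       -5.62637765e-02,  1.81155925e-02,  1.73669432e-04]), 'eef_pos': array([209.74902063, 614.54043544, 211.45364986]), 'tool_rot': array([-6.18884990e-05,  1.63655606e-01,  9.86517158e-01, -8.57682999e-04]), 'contact_force': array([-0.68171916, -0.84762441,  0.14413309]), 'ft_torque': array([0.02055725, 0.04786306, 0.03902995]), 'grip_force': 0.0, 'opening': 88.1152760774308} 18.700000000000003
scene [[382.5, 0.0, 278.0], [0.0, 382.5, 210.7], [0.0, 0.0, 1.0]] [[-0.727, 0.687, 0.01], [0.429, 0.465, -0.774], [-0.536, -0.559, -0.633]] [ 378. -190. 1412.] [-0.04441218  0.          0.          0.          0.        ]
side [[397.9, 0.0, 285.5], [0.0, 397.9, 209.6], [0.0, 0.0, 1.0]] [[0.976, -0.217, 0.021], [-0.122, -0.621, -0.774], [0.181, 0.753, -0.633]] [-549.  180. 1198.] [-0.10639656  0.          0.          0.          0.        ]
wrist [[361.1, 0.0, 280.1], [0.0, 361.1, 211.4], [0.0, 0.0, 1.0]] [[0.323, 0.947, -0.001], [0.908, -0.309, 0.281], [0.266, -0.092, -0.96]] [-650.  -39.  391.] [0.02972268 0.         0.         0.         0.        ]
```

View pics/scene0.png

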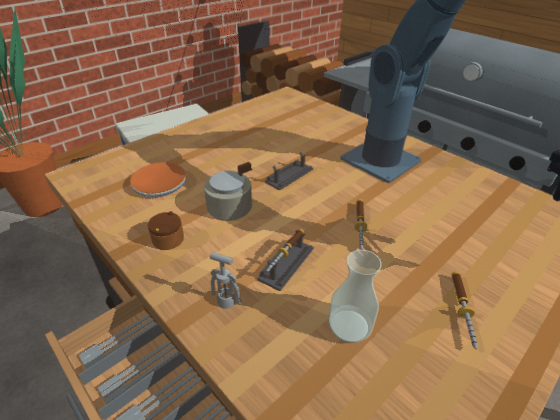

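View pics/side0.png

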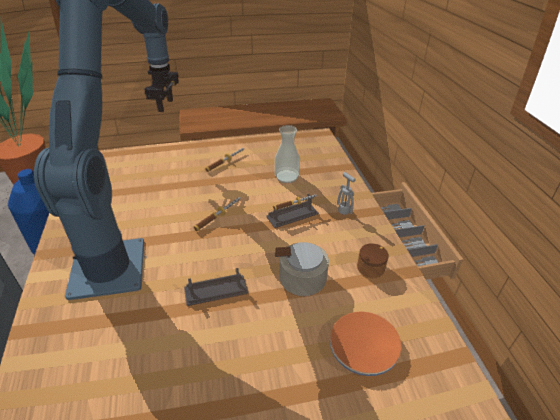

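```bash
cat > h.py <<'E'
import numpy as np,cv2
from workcell import bot,viewer
def cloud(c):
    "world point of every pixel (HxWx3), nan where no reading"
    z=c["range_z"]; h,w=z.shape
    uv=np.stack(np.meshgrid(np.arange(w),np.arange(h)),-1).reshape(-1,1,2).astype(np.float64)
    n=cv2.undistortPoints(uv,c["mtx"],c["distortion"]).reshape(h,w,2)
    P=np.dstack([n,np.ones((h,w))])*z[...,None]
    X=(P-c["t"])@c["R"]; X[z==0]=np.nan
    return X
def ray(c,u,v,z):
    n=cv2.undistortPoints(np.array([[[u,v]]],float),c["mtx"],c["distortion"])[0,0]
    d=c["R"].T@np.array([*n,1]); o=-c["R"].T@c["t"]; return o+d*(z-o[2])/d[2]
def snap(n,tag=None):
    c=viewer.read_camera(n)
    if tag: np.savez(f"pics/{tag}.npz",**c); cv2.imwrite(f"pics/{tag}.png",c["frame"])
    return c
def project(c,X):
    return cv2.projectPoints(np.array(X,float).reshape(-1,1,3),cv2.Rodrigues(c["R"])[0],c["t"],c["mtx"],c["distortion"])[0].reshape(-1,2)
E
python3 - <<'E'
from h import *
for n,pts in dict(scene=dict(lid=(228,182),grip=(245,168),bowl=(228,205),restfar=(287,262),hand=(296,240),carafe=(353,322),cork=(225,297),salt=(166,235),plate=(158,178),rest2=(290,178),st2=(362,225),st3=(462,300)),side=dict(lid=(306,257),grip=(283,252),rest=(293,213),cork=(347,205),salt=(373,260),plate=(366,338),carafe=(288,175),rest2=(217,292))).items():
    c=np.load(f"pics/{n}0.npz"); X=cloud(c)
    for k,(u,v) in pts.items(): print(n,k,X[v,u].round(0))
    o=X.reshape(-1,3)
    cv2.imwrite(f"pics/crop_{n}.png",cv2.resize(c["frame"][210:300,190:330] if n=="scene" else c["frame"][170:300,250:400],None,fx=4,fy=4,interpolation=cv2.INTER_CUBIC))
s=np.hstack([cv2.resize(cv2.imread("pics/crop_scene.png"),(400,257)),cv2.resize(cv2.imread("pics/crop_side.png"),(400,347))[:257]])
a=cv2.resize(np.load("pics/scene0.npz")["frame"][145:295,190:330],(560,600)); b=np.load("pics/side0.npz")["frame"][180:300,255:335]
cv2.imwrite("pics/both.png",np.hstack([cv2.resize(a,(400,429)),cv2.resize(b,(286,429))]))
E
```

```text
scene lid [ 588. -142.  103.]
scene grip [ 522. -143.  122.]
scene bowl [ 623. -100.   61.]
scene restfar [618. 138.   7.]
scene hand [584. 134.  62.]
scene carafe [691. 399.  89.]
scene cork [803. 114.   1.]
scene salt [ 816. -119.   52.]
scene plate [ 675. -421.   18.]
scene rest2 [ 351. -121.   18.]
scene st2 [374. 194.  26.]
scene st3 [414. 517.  24.]
side lid [ 584. -163.   98.]
side grip [ 518. -156.  125.]
side rest [621. 140.   6.]
side cork [810. 112.  35.]
side salt [ 783. -185.   67.]
side plate [ 685. -401.   19.]
side carafe [644. 323.  43.]
side rest2 [ 326. -168.   13.]
```

View pics/both.png

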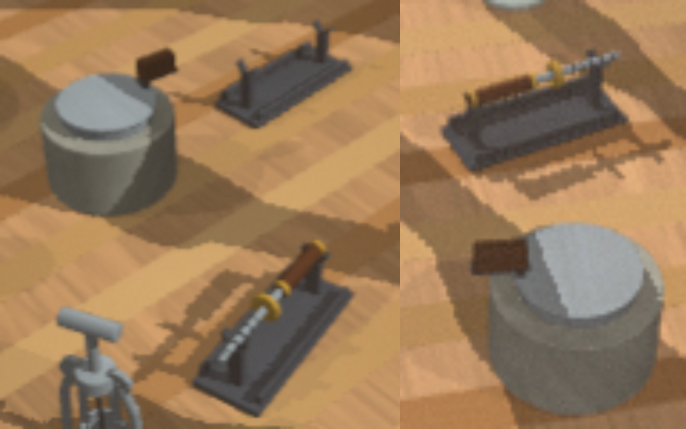

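Run:
```python
from h import *
P=[cloud(np.load(f"pics/{n}0.npz")).reshape(-1,3) for n in("scene","side")]
def box(p,x0,x1,y0,y1,z0,z1): return p[(p[:,0]>x0)&(p[:,0]<x1)&(p[:,1]>y0)&(p[:,1]<y1)&(p[:,2]>z0)&(p[:,2]<z1)]
for p in P:
    q=box(p,480,780,60,240,52,80); m=q.mean(0); u,s,v=np.linalg.svd(q[:,:2]-m[:2],full_matrices=False); d=v[0]*np.sign(v[0,0]); t=(q[:,:2]-m[:2])@d
    print("stick",len(q),m.round(1),d.round(3),np.degrees(np.arctan2(d[1],d[0])).round(1),"ends",(m[:2]+d*t.min()).round(1),(m[:2]+d*t.max()).round(1), np.median(q[:,2]))
    q=box(p,500,680,-230,-80,97.5,107); (cx,cy),r=cv2.minEnclosingCircle(q[q[:,0]>535,:2].astype(np.float32)); print("lid",len(q),cx,cy,r,np.median(q[:,2]))
    q=box(p,470,680,-230,-80,113,140); print("grip",len(q),q.min(0).round(1),q.max(0).round(1),q.mean(0).round(1))
    q=box(p,500,700,-260,-60,70,92);(cx,cy),r=cv2.minEnclosingCircle(q[:,:2].astype(np.float32)); print("bowl",len(q),cx,cy,r)
    q=box(p,480,780,60,240,3,11); print("restbase",cv2.minAreaRect(q[:,:2].astype(np.float32)))
c=np.load("pics/side0.npz")
```

```text
stick 339 [627.4 138.6  63.9] [0.97  0.243] 14.1 ends [547.8 118.6] [709.8 159.2] 63.87675539183181
lid 562 580.35986328125 -155.71560668945312 53.76662063598633 101.51227199995364
grip 104 [ 502.3 -157.3  113.1] [ 541.3 -139.   135.1] [ 523.1 -145.9  125.6]
bowl 600 582.577880859375 -152.7207794189453 69.5756607055664
restbase ((626.5863647460938, 150.0358123779297), (289.3034973144531, 176.44491577148438), 0.06946708261966705)
stick 175 [616.3 133.5  62.7] [0.963 0.271] 15.7 ends [548.1 114.3] [708.7 159.5] 62.67491781722568
lid 727 580.6170654296875 -155.65086364746094 52.88338851928711 100.49514706672296
grip 128 [ 498.2 -158.9  113.1] [ 539.1 -139.9  133.8] [ 517.7 -152.   126.2]
bowl 675 579.8184204101562 -156.05152893066406 70.90531921386719
restbase ((631.0845336914062, 149.97557067871094), (178.8017578125, 295.19140625), 89.91838836669922)
```

```bash
cat >> h.py <<'E'
from scipy.spatial.transform import Rotation as Rot
def rel(*targets,head=None):
    "cm shift in tool axes to each world TCP target (mm); twist to bring tool y to heading head (deg)"
    o=bot.get_obs(); R=Rot.from_quat(np.array(o["tool_rot"])[[1,2,3,0]]).as_matrix()
    hy=np.degrees(np.arctan2(R[1,1],R[0,1]))
    print("t",round(o["t"],2),"pos",o["eef_pos"].round(1),"R",R.round(3).tolist(),"heading",hy.round(1),"F",o["contact_force"].round(1),"open",round(o["opening"],1),"grip",round(o["grip_force"],1))
    print("q",o["joint_positions"].round(2))
    for T in targets: print(T,((np.array(T)-o["eef_pos"])@R/10).round(2))
    if head is not None: print("twist",round((hy-head+90)%180-90,1))
E
python3 - <<'E'
from h import *
rel((420,300,230),(470,60,230),(516,-149,200),(516,-149,105),head=84)
c=np.load("pics/scene0.npz"); print(ray(c,352,325,0),ray(c,225,300,0))
E
```

```text
t 0.15 pos [209.8 614.7 211.7] R [[-0.946, 0.323, -0.0], [0.323, 0.946, -0.001], [-0.0, -0.001, -1.0]] heading 71.2 F [-0.2 -0.7  0.5] open 87.7 grip 0.0
q [-1.31  0.54 -0.    1.54  0.    1.07 -0.07]
(420, 300, 230) [-30.06 -23.    -1.8 ]
(470, 60, 230) [-42.54 -44.1   -1.77]
(516, -149, 200) [-53.64 -62.39   1.25]
(516, -149, 105) [-53.64 -62.38  10.75]
twist -12.8
[641.3572641  372.27148771   0.        ] [808.59698326 120.97712055   0.        ]
```

Call:
{"op": "arm_command", "data": {"steps": [[[8.8, -4.8, -3.7, -0.3, -4], [8.8, -9.6, -7.4, -0.6, -8], [8.8, -14.4, -11, -1, -12.8], [8.8, -19.2, -14.7, -1.3, -12.8], [8.8, -24, -18.4, -1.6, -12.8]]]}}

```text
t: 0.78
eef_pos: [378.5, 361.6, 228.4]
tool_rot: [0.0, 0.053, 0.999, 0.0]
contact_force: [0.1, 0.6, -0.2]
opening: 87.8
grip_force: 0.0
```

Run:
```python
from h import *
rel((420,300,230),(470,60,230),(516,-149,200),(516,-149,105),head=84)
```

```text
t 0.78 pos [378.5 361.6 228.4] R [[-0.994, 0.105, 0.0], [0.105, 0.994, 0.0], [-0.0, 0.0, -1.0]] heading 84.0 F [ 0.1  0.6 -0.2] open 87.8 grip 0.0
q [-0.87  0.3   0.02  1.86 -0.01  0.98  0.62]
(420, 300, 230) [-4.77 -5.69 -0.16]
(470, 60, 230) [-12.27 -29.03  -0.16]
(516, -149, 200) [-19.05 -49.33   2.84]
(516, -149, 105) [-19.05 -49.33  12.34]
twist -0.0
```

Call:
{"op": "arm_command", "data": {"steps": [[[8.8, -3, -5.5, 0, 0], [8.8, -5.5, -11.2, 0, 0], [8.8, -8, -17, 0, 0], [8.8, -10.3, -22.5, 0, 0], [8.8, -12.3, -28.3, 0, 0]]]}}

```text
t: 1.4
eef_pos: [470.5, 67.3, 228.4]
tool_rot: [0.0, 0.053, 0.999, 0.0]
contact_force: [0.4, 0.6, 0.1]
opening: 88.2
grip_force: 0.0
```

Call:
{"op": "arm_command", "data": {"steps": [[[8.8, -2, -5.7, 0.5, 0], [8.8, -4, -11.3, 1, 0], [8.8, -5.5, -16.8, 1.5, 0], [8.8, -6.8, -21, 2.2, 0], [8.8, -6.8, -21, 2.8, 0]]]}}

```text
t: 2.02
eef_pos: [515.3, -151.0, 200.0]
tool_rot: [0.0, 0.056, 0.998, -0.001]
contact_force: [0.5, 1.0, -0.1]
opening: 88.2
grip_force: 0.0
```

Run:
```python
from h import *
rel((516,-149,200),(516,-149,105),head=84)
c=snap("wrist","w1"); X=cloud(c)
p=X.reshape(-1,3)
def box(p,x0,x1,y0,y1,z0,z1): return p[(p[:,0]>x0)&(p[:,0]<x1)&(p[:,1]>y0)&(p[:,1]<y1)&(p[:,2]>z0)&(p[:,2]<z1)]
q=box(p,470,680,-230,-80,125,145); print(len(q),q.min(0),q.max(0),cv2.minAreaRect(q[:,:2].astype(np.float32)))
q=box(p,535,680,-230,-80,97.5,107); print("lid",cv2.minEnclosingCircle(q[:,:2].astype(np.float32)))
```

```text
t 2.02 pos [ 515.3 -151.   200. ] R [[-0.994, 0.111, -0.0], [0.111, 0.994, -0.002], [-0.0, -0.002, -1.0]] heading 83.6 F [ 0.5  1.  -0.1] open 88.2 grip 0.0
q [-0.05  0.37  0.31  1.87 -0.14  0.93  1.79]
(516, -149, 200) [-0.04  0.2  -0.  ]
(516, -149, 105) [-0.04  0.22  9.5 ]
twist -0.4
1276 [ 499.29343773 -158.11451877  125.47846934] [ 540.94364486 -138.70036919  135.49079765] ((520.1682739257812, -148.20541381835938), (15.560356140136719, 41.25531768798828), 83.42455291748047)
lid ((581.8609619140625, -155.33885192871094), 52.255306243896484)
```

View pics/w1.png

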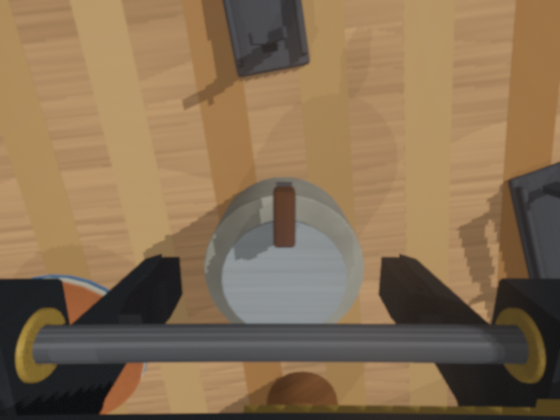

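Call:
{"op": "arm_command", "data": {"steps": [[[8.8, -0.1, 0.3, 5, 0], [8.8, -0.1, 0.3, 9.7, 0], [1, -0.1, 0.3, 9.7, 0], [0, -0.1, 0.3, 9.7, 0], [0, -0.1, 0.3, 9.7, 0]]]}}

```text
t: 2.7
eef_pos: [518.6, -143.9, 105.4]
tool_rot: [0.002, 0.052, 0.999, -0.0]
contact_force: [0.4, 0.3, -0.7]
opening: 60.2
grip_force: 0.0
```

Run:
```python
from h import *
rel()
```

```text
t 2.7 pos [ 518.6 -143.9  105.4] R [[-0.994, 0.105, 0.004], [0.105, 0.995, -0.0], [-0.004, 0.0, -1.0]] heading 84.0 F [ 0.4  0.3 -0.7] open 60.2 grip 0.0
q [-0.02  0.5   0.27  1.93 -0.2   0.72  1.83]
```

Call:
{"op": "arm_command", "data": {"steps": [[[4, 0, -0.4, 0.2, 0], [2.5, 0, -0.4, 0.2, 0], [0, 0, -0.4, 0.2, 0], [0, 0, -0.4, 0.2, 0], [0, 0, -0.4, 0.2, 0]]]}}

```text
t: 3.32
eef_pos: [516.6, -148.0, 101.3]
tool_rot: [-0.0, 0.053, 0.999, -0.0]
contact_force: [-0.5, -1.1, 1.3]
opening: 15.1
grip_force: 30.0
```

Run:
```python
from h import *
rel()
```

```text
t 3.33 pos [ 516.6 -148.   101.3] R [[-0.994, 0.105, -0.0], [0.105, 0.994, -0.0], [0.0, -0.0, -1.0]] heading 84.0 F [-0.5 -1.1  1.3] open 15.1 grip 30.0
q [-0.01  0.51  0.27  1.94 -0.2   0.72  1.84]
```

Call:
{"op": "arm_command", "data": {"steps": [[[0, 0, 0, -0.3, 0], [0, 0, 0, -0.6, 0], [0, 0, 0, -0.9, 0], [0, 0, 0, -1.2, 0], [0, 0, 0, -1.2, 0]]]}}

```text
t: 3.95
eef_pos: [516.8, -148.0, 113.6]
tool_rot: [0.0, 0.053, 0.999, -0.0]
contact_force: [-0.7, -0.0, -2.0]
opening: 15.0
grip_force: 30.0
```

```bash
cat >> h.py <<'E'
def box(p,x0,x1,y0,y1,z0,z1): return p[(p[:,0]>x0)&(p[:,0]<x1)&(p[:,1]>y0)&(p[:,1]<y1)&(p[:,2]>z0)&(p[:,2]<z1)]
def plane(q):
    A=np.c_[q[:,:2]-q[:,:2].mean(0),np.ones(len(q))]; k=np.linalg.lstsq(A,q[:,2],rcond=None)[0]
    return "slope x,y",k[:2].round(3),"z at",q[:,:2].mean(0).round(0),k[2].round(1),"rms",np.std(q[:,2]-A@k).round(2)
E
python3 - <<'E'
from h import *
rel()
for n in("scene","side"):
    X=cloud(snap(n,n+"2")).reshape(-1,3)
    q=box(X,550,640,-200,-115,96,135); r=np.hypot(q[:,0]-581,q[:,1]+155)<42; print(n,r.sum(),plane(q[r]))
E
```

```text
t 3.95 pos [ 516.8 -148.   113.6] R [[-0.994, 0.105, 0.0], [0.105, 0.994, -0.0], [-0.0, -0.0, -1.0]] heading 84.0 F [-0.7 -0.  -2. ] open 15.0 grip 30.0
q [-0.02  0.49  0.28  1.93 -0.19  0.75  1.83]
scene 336 ('slope x,y', array([-0.032,  0.006]), 'z at', array([ 585., -155.]), np.float64(111.5), 'rms', np.float64(1.21))
side 400 ('slope x,y', array([-0.037,  0.008]), 'z at', array([ 587., -159.]), np.float64(110.2), 'rms', np.float64(1.57))
```

Call:
{"op": "arm_command", "data": {"steps": [[[0, 0, 0, 0.3, 0], [0, 0, 0, 0.7, 0], [1.3, 0, 0, 0.7, 0], [1.45, 0, 0, 0.7, 0], [1.5, 0, 0, 0.7, 0]]]}}

```text
t: 4.68
eef_pos: [516.7, -147.9, 106.4]
tool_rot: [0.0, 0.053, 0.999, -0.0]
contact_force: [-0.1, -0.1, -1.2]
opening: 15.4
grip_force: 27.0
```

```bash
cat >> h.py <<'E'
def lid():
    for n in("scene","side"):
        X=cloud(snap(n)).reshape(-1,3)
        q=box(X,550,640,-200,-115,96,135); r=np.hypot(q[:,0]-581,q[:,1]+155)<42; print(n,r.sum(),plane(q[r]))
E
python3 - <<'E'
from h import *
rel(); lid()
E
```

```text
t 4.67 pos [ 516.7 -147.9  106.4] R [[-0.994, 0.105, 0.0], [0.105, 0.994, -0.0], [-0.0, -0.0, -1.0]] heading 84.0 F [-0.1 -0.1 -1.2] open 15.4 grip 27.0
q [-0.02  0.5   0.27  1.93 -0.2   0.73  1.84]
scene 342 ('slope x,y', array([-0.034,  0.005]), 'z at', array([ 585., -154.]), np.float64(104.4), 'rms', np.float64(1.19))
side 407 ('slope x,y', array([-0.024,  0.012]), 'z at', array([ 586., -159.]), np.float64(103.3), 'rms', np.float64(1.51))
```

Call:
{"op": "arm_command", "data": {"steps": [[[1.53, 0, 0, 0, 0], [1.53, 0, 0, 0, 0], [1.56, 0, 0, 0, 0], [1.56, 0, 0, 0, 0], [1.56, 0, 0, 0, 0]]]}}

```text
t: 5.4
eef_pos: [516.7, -147.9, 106.4]
tool_rot: [0.0, 0.053, 0.999, -0.0]
contact_force: [-0.4, 0.4, -1.7]
opening: 16.1
grip_force: 10.8
```

Run:
```python
from h import *
rel(); lid()
```

```text
t 5.4 pos [ 516.7 -147.9  106.4] R [[-0.994, 0.105, 0.0], [0.105, 0.994, -0.0], [-0.0, -0.0, -1.0]] heading 84.0 F [-0.4  0.4 -1.7] open 16.1 grip 10.8
q [-0.02  0.5   0.27  1.93 -0.2   0.73  1.84]
scene 341 ('slope x,y', array([-0.046,  0.004]), 'z at', array([ 585., -154.]), np.float64(103.4), 'rms', np.float64(1.27))
side 406 ('slope x,y', array([-0.045,  0.006]), 'z at', array([ 587., -160.]), np.float64(102.2), 'rms', np.float64(1.53))
```

Call:
{"op": "arm_command", "data": {"steps": [[[1.57, 0, 0, -0.2, 0], [1.57, 0, 0, -0.5, 0], [1.57, 0, 0, -0.8, 0], [1.57, 0, 0, -1.1, 0], [1.57, 0, 0, -1.3, 0]]]}}

```text
t: 6.12
eef_pos: [516.7, -147.9, 119.6]
tool_rot: [0.0, 0.053, 0.999, -0.0]
contact_force: [0.7, -0.2, -2.2]
opening: 15.7
grip_force: 7.9
```

Run:
```python
from h import *
rel(); lid()
```

```text
t 6.12 pos [ 516.7 -147.9  119.6] R [[-0.994, 0.105, 0.0], [0.105, 0.994, -0.0], [-0.0, 0.0, -1.0]] heading 84.0 F [ 0.7 -0.2 -2.2] open 15.7 grip 7.9
q [-0.02  0.48  0.28  1.93 -0.19  0.76  1.83]
scene 370 ('slope x,y', array([-0.165,  0.023]), 'z at', array([ 584., -154.]), np.float64(108.1), 'rms', np.float64(1.32))
side 403 ('slope x,y', array([-0.165,  0.013]), 'z at', array([ 585., -159.]), np.float64(106.9), 'rms', np.float64(1.47))
```

Call:
{"op": "arm_command", "data": {"steps": [[[1.57, 0, 0, 0, 0], [0, 0, 0, 0, 0], [0, 0, 0, 0, 0], [0, 0, 0, -2, 0], [0, 0, 0, -5, 0]]]}}

```text
t: 6.85
eef_pos: [515.5, -147.7, 169.0]
tool_rot: [-0.001, 0.053, 0.999, 0.0]
contact_force: [0.4, 0.1, -2.0]
opening: 15.2
grip_force: 30.0
```

Run:
```python
from h import *
rel((438,6,168),(438,6,50),(438,6,10))
```

```text
t 6.85 pos [ 515.5 -147.7  169. ] R [[-0.994, 0.105, -0.003], [0.105, 0.994, 0.0], [0.003, 0.0, -1.0]] heading 84.0 F [ 0.4  0.1 -2. ] open 15.2 grip 30.0
q [-0.04  0.41  0.3   1.89 -0.16  0.87  1.8 ]
(438, 6, 168) [ 9.32 14.47  0.12]
(438, 6, 50) [ 9.29 14.47 11.92]
(438, 6, 10) [ 9.28 14.47 15.92]
```

Call:
{"op": "arm_command", "data": {"steps": [[[0, 2, 3, 0, 0], [0, 4.5, 7, 0, 0], [0, 7, 11, 0, 0], [0, 9.2, 14.4, 0.2, 0], [0, 9.2, 14.4, 4, 0]]]}}

```text
t: 7.48
eef_pos: [441.2, 8.4, 130.5]
tool_rot: [0.002, 0.05, 0.999, 0.001]
contact_force: [0.8, -0.1, -1.9]
opening: 15.1
grip_force: 30.0
```

Run:
```python
from h import *
rel((438,6,50),(438,6,10))
for n in("scene","side"):
    X=cloud(snap(n)).reshape(-1,3); q=box(X,455,560,-50,50,15,150); r=np.hypot(q[:,0]-500,q[:,1])<45; print(n,r.sum(),plane(q[r]))
```

```text
t 7.47 pos [441.2   8.4 130.5] R [[-0.995, 0.1, 0.005], [0.1, 0.995, 0.002], [-0.004, 0.003, -1.0]] heading 84.3 F [ 0.8 -0.1 -1.9] open 15.1 grip 30.0
q [-0.32  0.31  0.24  2.15 -0.12  0.68  1.47]
(438, 6, 50) [ 0.33 -0.29  8.05]
(438, 6, 10) [ 0.35 -0.3  12.05]
scene 569 ('slope x,y', array([-0.216,  0.022]), 'z at', array([499.,   1.]), np.float64(120.3), 'rms', np.float64(3.37))
side 433 ('slope x,y', array([-0.244,  0.015]), 'z at', array([499.,  -2.]), np.float64(109.8), 'rms', np.float64(2.71))
```

Call:
{"op": "arm_command", "data": {"steps": [[[0, 0, 0, 4, 0], [0, 0, 0, 7.5, 0], [0, 0, 0, 8.7, 0], [1.5, 0, 0, 8.8, 0], [1.57, 0, 0, 8.8, 0]]]}}

```text
t: 8.2
eef_pos: [441.5, 4.8, 42.5]
tool_rot: [0.001, 0.053, 0.999, 0.0]
contact_force: [0.3, -0.4, -1.6]
opening: 16.1
grip_force: 7.5
```

Call:
{"op": "arm_command", "data": {"steps": [[[1.57, 0, 0, 0.6, 0], [1.57, 0, 0, 1.3, 0], [1.57, 0, 0, 2.0, 0], [1.57, 0, 0, 2.6, 0], [1.57, 0, 0, 2.9, 0]]]}}

```text
t: 8.82
eef_pos: [440.0, 4.9, 11.8]
tool_rot: [-0.0, 0.053, 0.999, -0.0]
contact_force: [-1.4, 0.5, -0.3]
opening: 15.8
grip_force: 7.6
```

```bash
cat >> h.py <<'E'
def lid2():
  for n in("scene","side"):
    X=cloud(snap(n)).reshape(-1,3); q=box(X,455,560,-50,50,5,150); r=np.hypot(q[:,0]-500,q[:,1])<45; print(n,r.sum(),plane(q[r]))
E
python3 - <<'E'
from h import *
rel(); lid2()
E
```

```text
t 8.82 pos [440.    4.9  11.8] R [[-0.994, 0.105, -0.001], [0.105, 0.994, -0.0], [0.001, -0.0, -1.0]] heading 84.0 F [-1.4  0.5 -0.3] open 15.8 grip 7.6
q [-0.24  0.56  0.16  2.2  -0.22  0.4   1.56]
scene 682 ('slope x,y', array([-1.156,  0.12 ]), 'z at', array([490.,   2.]), np.float64(40.3), 'rms', np.float64(41.0))
side 438 ('slope x,y', array([-0.618,  0.163]), 'z at', array([498.,  -2.]), np.float64(19.5), 'rms', np.float64(28.95))
```

Call:
{"op": "arm_command", "data": {"steps": [[[1.7, 0, 0, 0, 0], [2.2, 0, 0, 0, 0], [4, 0, 0, 0, 0], [4, 0, 0, 0, 0], [4, 0, 0, -3, 0]]]}}

```text
t: 9.55
eef_pos: [438.8, 4.8, 41.5]
tool_rot: [-0.002, 0.053, 0.999, -0.0]
contact_force: [-0.6, 0.3, 0.0]
opening: 40.3
grip_force: 0.0
```

Call:
{"op": "arm_command", "data": {"steps": [[[5, 0, 0, -5, 0], [5, 0, 0, -11, 0], [5, 0, 0, -17, 0], [5, 0, 0, -19, 0], [5, 0, 0, -19, 0]]]}}

```text
t: 10.18
eef_pos: [441.2, 5.2, 233.6]
tool_rot: [0.002, 0.053, 0.999, 0.001]
contact_force: [0.3, 0.4, 0.6]
opening: 50.2
grip_force: 0.0
```

Run:
```python
from h import *
rel(); lid2()
snap("scene","scene5")
c=snap("side","side5"); X=cloud(c).reshape(-1,3)
q=box(X,545,620,-195,-115,60,110); print("fire: ", np.histogram(q[:,2],bins=range(60,112,4)))
```

```text
t 10.18 pos [441.2   5.2 233.6] R [[-0.994, 0.105, 0.004], [0.105, 0.994, 0.001], [-0.003, 0.001, -1.0]] heading 84.0 F [0.3 0.4 0.6] open 50.2 grip 0.0
q [-0.38  0.14  0.3   2.06 -0.05  0.94  1.41]
scene 504 ('slope x,y', array([-0.111,  0.007]), 'z at', array([498.,   1.]), np.float64(11.0), 'rms', np.float64(5.62))
side 424 ('slope x,y', array([-0.072,  0.004]), 'z at', array([499.,  -1.]), np.float64(9.5), 'rms', np.float64(4.71))
fire:  (array([  0,   9, 181, 109,  31,  29,  50,  24,  28,  20,   0,   0]), array([ 60,  64,  68,  72,  76,  80,  84,  88,  92,  96, 100, 104, 108]))
```

View pics/scene5.png

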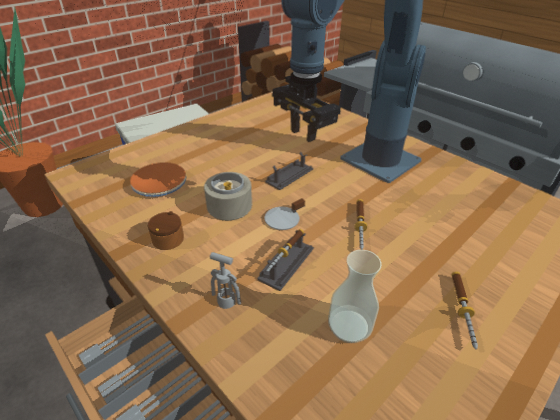

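Run:
```python
from h import *
rel((582,125,150),head=104.8)
```

```text
t 10.38 pos [439.2   4.9 230.9] R [[-0.994, 0.105, -0.003], [0.105, 0.994, -0.001], [0.003, -0.001, -1.0]] heading 84.0 F [-0.7  0.3 -0.7] open 50.3 grip 0.0
q [-0.38  0.15  0.3   2.06 -0.05  0.94  1.41]
(582, 125, 150) [-12.96  13.46   8.04]
twist -20.8
```

Call:
{"op": "arm_command", "data": {"steps": [[[5, -3.8, 4, 1, -7], [5, -7.6, 8, 3, -14], [5, -11, 11.5, 5, -20.8], [5, -13, 13.5, 8, -20.8], [5, -13, 13.5, 8, -20.8]]]}}

```text
t: 11.0
eef_pos: [581.9, 126.4, 148.2]
tool_rot: [-0.003, -0.129, 0.992, -0.0]
contact_force: [-0.2, 0.0, -0.4]
opening: 49.9
grip_force: 0.0
```

Run:
```python
from h import *
c=snap("wrist","w6"); q=box(cloud(c).reshape(-1,3),500,760,60,220,52,80)
m=q.mean(0); d=np.linalg.svd(q[:,:2]-m[:2],full_matrices=False)[2][0]; d*=np.sign(d[0]); t=(q[:,:2]-m[:2])@d
print(len(q),m,d,np.degrees(np.arctan2(d[1],d[0])),m[:2]+d*t.min(),m[:2]+d*t.max())
X=cloud(c); hsv=cv2.cvtColor(c["frame"],cv2.COLOR_BGR2HSV)
b=m[:2]+d*t.min(); h=b+35*d; print("handle",h)
rel((*h,41),head=np.degrees(np.arctan2(d[1],d[0]))+90)
```

```text
3292 [599.26733575 131.45083656  65.98461599] [0.96718643 0.25406773] 14.718350611371026 [549.00409581 118.24731476] [681.72481497 153.11138063]
handle [582.85562085 127.13968519]
t 11.05 pos [582.1 125.1 150.1] R [[-0.967, -0.255, -0.005], [-0.255, 0.967, -0.002], [0.005, -0.001, -1.0]] heading 104.8 F [ 0.3 -0.4 -0.6] open 49.9 grip 0.0
q [-0.42  0.52  0.18  1.75 -0.11  0.89  1.64]
(np.float64(582.8556208525882), np.float64(127.13968519490815), 41) [-0.17  0.19 10.9 ]
twist 0.1
```

View pics/w6.png

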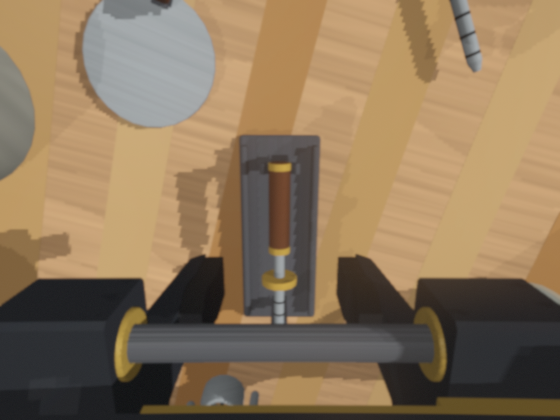

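Call:
{"op": "arm_command", "data": {"steps": [[[5, -0.1, 0.2, 5.5, 0], [4, -0.1, 0.2, 9.5, 0], [2.6, -0.1, 0.2, 10.8, 0], [2.2, -0.1, 0.2, 10.9, 0], [2, -0.1, 0.2, 10.9, 0]]]}}

```text
t: 11.68
eef_pos: [585.5, 127.7, 45.2]
tool_rot: [0.001, -0.128, 0.992, 0.0]
contact_force: [-0.2, 0.3, 0.4]
opening: 20.1
grip_force: 0.0
```

Call:
{"op": "arm_command", "data": {"steps": [[[0, 0, 0, 0, 0], [0, 0, 0, 0, 0], [0, 0, 0, -0.8, 0], [0, 0, 0, -5, 0], [0, 0, 0, -10, 0]]]}}

```text
t: 12.3
eef_pos: [583.6, 127.6, 144.4]
tool_rot: [-0.001, -0.128, 0.992, -0.0]
contact_force: [1.6, 0.1, 0.4]
opening: 0.8
grip_force: 0.0
```

```bash
cat >> h.py <<'E'
def stick(cams=("side","scene"),z0=60,box_=None):
    "points of what is below/around the grasp in the tool's xz plane: fit the stick's line"
    o=bot.get_obs(); R=Rot.from_quat(np.array(o["tool_rot"])[[1,2,3,0]]).as_matrix(); g=o["eef_pos"]-18.7*R[:,2]
    for n in cams:
        p=(cloud(snap(n)).reshape(-1,3)-g)@R      # tool axes about grasp point
        q=p[(abs(p[:,1])<18)&(np.hypot(p[:,0],p[:,2])<140)&(np.hypot(p[:,0],p[:,2])>42)&(p[:,2]>-40)&(p[:,2]+g[2]*0<g[2]-12)]
        q=q[(np.hypot(q[:,0],q[:,2])>48)]
        if len(q)<8: print(n,"few",len(q)); continue
        a=np.degrees(np.arctan2(q[:,2],-q[:,0])); r=np.hypot(q[:,0],q[:,2])
        print(n,len(q),"pitch below level deg: med",np.median(a).round(1),"iqr",np.percentile(a,[10,90]).round(1),"r max",r.max().round(0),"y",np.median(q[:,1]).round(1))
E
python3 - <<'E'
from h import *
rel(); stick()
E
```

```text
t 12.3 pos [583.6 127.6 144.4] R [[-0.967, -0.255, -0.001], [-0.255, 0.967, -0.001], [0.002, -0.0, -1.0]] heading 104.8 F [1.6 0.1 0.4] open 0.8 grip 0.0
q [-0.42  0.53  0.18  1.75 -0.12  0.88  1.64]
side 170 pitch below level deg: med 85.0 iqr [ 56.  107.5] r max 140.0 y -3.3
scene 297 pitch below level deg: med 76.6 iqr [ 54.5 104.7] r max 140.0 y 0.7
```

Run:
```python
from h import *
c=snap("scene"); c2=snap("side")
a=cv2.resize(c["frame"][190:310,210:350],(467,400)); b=cv2.resize(c2["frame"][180:260,240:340],(333,267))
b=cv2.copyMakeBorder(b,0,133,0,0,cv2.BORDER_CONSTANT); cv2.imwrite("pics/b7.png",np.hstack([a,b]))
```

```text
(no output)
```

View pics/b7.png

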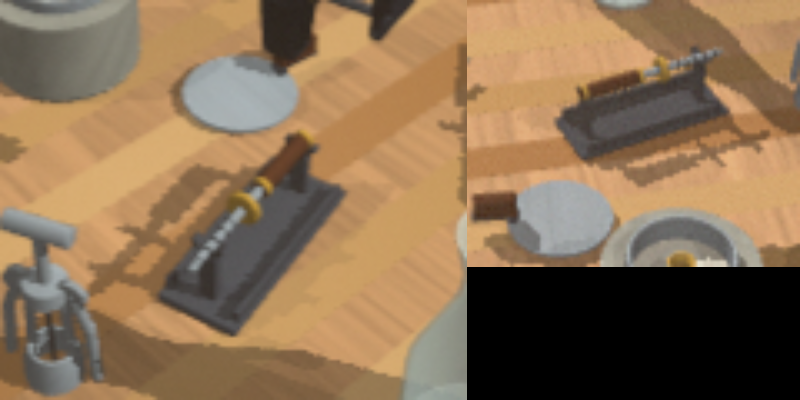

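Call:
{"op": "arm_command", "data": {"steps": [[[5, 0, 0, 0, 0], [5, 0, 0, 0, 0], [5, 0, 0, 0, 0], [5, 0, 0, 0, 0], [5, 0, 0, 0, 0]]]}}

```text
t: 13.12
eef_pos: [584.2, 127.7, 143.2]
tool_rot: [-0.0, -0.128, 0.992, -0.0]
contact_force: [-0.4, 0.6, 0.8]
opening: 48.2
grip_force: 0.0
```

Run:
```python
from h import *
c=snap("wrist"); q=box(cloud(c).reshape(-1,3),500,760,60,220,52,80)
m=q.mean(0); d=np.linalg.svd(q[:,:2]-m[:2],full_matrices=False)[2][0]; d*=np.sign(d[0]); t=(q[:,:2]-m[:2])@d
b=m[:2]+d*t.min(); h=b+35*d; print("handle",h,d,"ztop",np.percentile(q[:,2],[50,90]))
rel((*h,41),head=np.degrees(np.arctan2(d[1],d[0]))+90)
```

```text
handle [582.79774176 127.07584202] [0.96740208 0.25324536] ztop [66.56538063 69.46546909]
t 13.18 pos [584.2 127.7 143.2] R [[-0.967, -0.255, -0.0], [-0.255, 0.967, -0.0], [0.0, -0.0, -1.0]] heading 104.8 F [ 0.3 -0.2 -0.1] open 49.6 grip 0.0
q [-0.42  0.53  0.18  1.75 -0.12  0.87  1.64]
(np.float64(582.7977417649854), np.float64(127.07584201767229), 41) [ 0.15 -0.02 10.22]
twist 0.1
```

Call:
{"op": "arm_command", "data": {"steps": [[[4, 0.1, 0, 5, 0], [3, 0.1, 0, 9.5, 0], [2, 0.1, 0, 10.3, 0], [1, 0.1, 0, 10.3, 0], [0, 0.1, 0, 10.3, 0]]]}}

```text
t: 13.8
eef_pos: [584.8, 127.8, 42.2]
tool_rot: [0.002, -0.128, 0.992, 0.0]
contact_force: [0.9, 0.6, 0.2]
opening: 2.0
grip_force: 0.0
```

Call:
{"op": "arm_command", "data": {"steps": [[[0, 0, 0, 0, 0], [0, 0, 0, 0, 0], [0, 0, 0, 0, 0], [0, 0, 0, 0, 0], [0, 0, 0, 0, 0]]]}}

```text
t: 14.42
eef_pos: [584.6, 127.8, 41.8]
tool_rot: [0.001, -0.128, 0.992, 0.0]
contact_force: [-0.3, 0.3, 7.8]
opening: 0.5
grip_force: 3.5
```

Run:
```python
from h import *
c=snap("scene"); c2=snap("side"); w=snap("wrist","w8")
a=cv2.resize(c["frame"][170:300,230:350],(369,400)); b=cv2.resize(c2["frame"][150:230,240:340],(425,340))
b=cv2.copyMakeBorder(b,0,60,0,0,cv2.BORDER_CONSTANT); cv2.imwrite("pics/b8.png",np.hstack([a,b]))
rel()
```

```text
t 14.57 pos [584.6 127.8  41.8] R [[-0.967, -0.255, 0.003], [-0.255, 0.967, 0.001], [-0.003, 0.0, -1.0]] heading 104.8 F [ 0.4 -0.   7.6] open 0.5 grip 3.5
q [-0.4   0.68  0.15  1.79 -0.15  0.68  1.66]
```

View pics/b8.png

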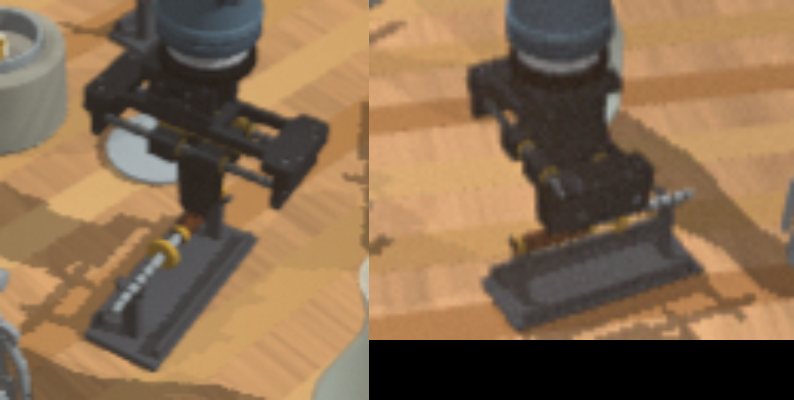

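Run:
```python
from h import *
R=np.array([[-.967,-.255,0],[-.255,.967,0],[0,0,-1]]); g=np.array([584.6,127.8,0])
for n in("scene","side"):
    c=snap(n); X=cloud(c); Y=(X-g)@R; m=(abs(Y[...,0])<22)&(abs(Y[...,1])<30)&(X[...,2]>15)&(X[...,2]<110)
    hsv=cv2.cvtColor(c["frame"],cv2.COLOR_BGR2HSV)
    for z in range(40,110,6):
        k=m&(X[...,2]>=z)&(X[...,2]<z+6)
        if k.sum(): print(n,z,k.sum(),"x",np.percentile(Y[k][:,0],[5,95]).round(0),"y",np.percentile(Y[k][:,1],[5,95]).round(0),"bgr",c["frame"][k].mean(0).round(0))
```

```text
scene 52 1 x [-18. -18.] y [4. 4.] bgr [41. 56. 81.]
scene 58 11 x [-21.  -2.] y [-4.  6.] bgr [41. 64. 94.]
scene 64 20 x [-20.  -7.] y [-7.  3.] bgr [40. 57. 84.]
scene 70 18 x [-11.  -0.] y [-13.  13.] bgr [38. 47. 58.]
scene 76 21 x [-10.   1.] y [-12.  13.] bgr [34. 41. 49.]
scene 82 22 x [-10.   4.] y [-13.  14.] bgr [35. 42. 51.]
scene 88 29 x [-10.   7.] y [-13.  15.] bgr [34. 42. 51.]
scene 94 23 x [-11.  -0.] y [-16.  16.] bgr [40. 46. 53.]
scene 100 27 x [-10.   5.] y [-15.  16.] bgr [38. 44. 51.]
scene 106 14 x [-10.   5.] y [-11.  16.] bgr [39. 46. 52.]
side 52 5 x [-9. 21.] y [-7. -5.] bgr [52. 72. 98.]
side 58 18 x [-18.  19.] y [-9. -3.] bgr [40. 55. 81.]
side 64 13 x [ 3. 20.] y [-7.  8.] bgr [46. 67. 96.]
side 70 6 x [ 6. 12.] y [-11.  13.] bgr [46. 57. 70.]
side 76 10 x [ 3. 12.] y [-15.  16.] bgr [44. 54. 66.]
side 82 10 x [ 5. 13.] y [-14.  13.] bgr [41. 48. 60.]
side 88 11 x [ 5. 13.] y [-15.  13.] bgr [40. 49. 60.]
side 94 10 x [ 3. 13.] y [-13.  12.] bgr [41. 49. 61.]
side 100 6 x [ 6. 11.] y [-16.   9.] bgr [37. 44. 53.]
side 106 3 x [ 7. 12.] y [-11.  -1.] bgr [37. 44. 54.]
```

Call:
{"op": "arm_command", "data": {"steps": [[[1, 0, 0, -1.5, 0], [5, 0, 0, -1.5, 0], [5, 0, 0, -1.5, 0], [5, 0, 0, -1.5, 0], [5, 0, 0, -1.5, 0]]]}}

```text
t: 15.3
eef_pos: [583.0, 127.4, 55.0]
tool_rot: [-0.0, -0.128, 0.992, -0.0]
contact_force: [0.3, 0.7, -0.5]
opening: 47.9
grip_force: 0.0
```

Call:
{"op": "arm_command", "data": {"steps": [[[5, 0, 0, 0, 0], [5, 0, 0, 2, 0], [5, 0, 0, 3.5, 0], [2.5, 0, 0, 3.5, 0], [0, 0, 0, 3.5, 0]]]}}

```text
t: 15.92
eef_pos: [583.2, 127.4, 20.1]
tool_rot: [-0.0, -0.128, 0.992, -0.0]
contact_force: [0.3, 0.1, 0.6]
opening: 31.7
grip_force: 0.0
```

Call:
{"op": "arm_command", "data": {"steps": [[[0, 0, 0, 0, 0], [0, 0, 0, 0, 0], [0, 0, 0, 0, 0], [0, 0, 0, 0, 0], [0, 0, 0, 0, 0]]]}}

```text
t: 16.55
eef_pos: [583.9, 126.5, 20.8]
tool_rot: [0.001, -0.128, 0.992, -0.0]
contact_force: [1.0, -5.3, 5.5]
opening: 15.0
grip_force: 30.0
```

Call:
{"op": "arm_command", "data": {"steps": [[[0, 0, 0, -1, 0], [0, 0, 0, -5, 0], [0, 0, 0, -10, 0], [0, 0, 0, -15, 0], [0, 0, 0, -18, 0]]]}}

```text
t: 17.18
eef_pos: [583.4, 129.2, 203.2]
tool_rot: [0.001, -0.129, 0.992, 0.001]
contact_force: [0.6, 0.1, -1.2]
opening: 15.2
grip_force: 30.0
```

```bash
cat >> h.py <<'E'
def stick(cams=("side","scene"),zoff=38):
    "line of the stick below the hand in the tool's xz plane; pivot = handle axis, zoff above reported TCP"
    o=bot.get_obs(); R=Rot.from_quat(np.array(o["tool_rot"])[[1,2,3,0]]).as_matrix(); g=o["eef_pos"]-zoff*R[:,2]
    for n in cams:
        p=(cloud(snap(n)).reshape(-1,3)-g)@R; r=np.hypot(p[:,0],p[:,2])
        q=p[(abs(p[:,1])<16)&(r<145)&(r>35)&(p[:,2]>-12)]
        if len(q)<8: print(n,"few",len(q)); continue
        a=np.degrees(np.arctan2(q[:,2],-q[:,0])); r=np.hypot(q[:,0],q[:,2])
        print(n,len(q),"pitch below level",np.percentile(a,[10,50,90]).round(1),"r",r.max().round(0),"y",np.median(q[:,1]).round(1))
        v=cv2.fitLine(q[r>45][:,[0,2]].astype(np.float32),cv2.DIST_HUBER,0,.01,.01).ravel(); print("  line pitch",np.degrees(np.arctan2(v[1],-v[0])).round(1),"pt",v[2:].round(0))
E
python3 - <<'E'
from h import *
rel(); stick()
E
```

```text
t 17.18 pos [583.4 129.2 203.2] R [[-0.967, -0.256, 0.002], [-0.256, 0.967, 0.002], [-0.002, 0.002, -1.0]] heading 104.9 F [ 0.6  0.1 -1.2] open 15.2 grip 30.0
q [-0.44  0.46  0.2   1.7  -0.11  0.99  1.63]
side 44 pitch below level [-167.2   -0.8   10.8] r 127.0 y -1.6
  line pitch 173.8 pt [-97.  -1.]
scene 184 pitch below level [-10.5  -4.2  -0.9] r 132.0 y 1.2
  line pitch 179.9 pt [-88.  -7.]
```

Call:
{"op": "arm_command", "data": {"steps": [[[1.5, 0, 0, 0, 0], [1.55, 0, 0, 0, 0], [1.57, 0, 0, 0, 0], [1.58, 0, 0, 0, 0], [1.58, 0, 0, 0, 0]]]}}

```text
t: 17.9
eef_pos: [583.0, 127.3, 200.0]
tool_rot: [-0.0, -0.128, 0.992, -0.0]
contact_force: [0.1, -0.2, -2.4]
opening: 15.8
grip_force: 2.7
```

Run:
```python
from h import *
rel((490,-155,205)); stick()
```

```text
t 17.9 pos [583.  127.3 200. ] R [[-0.967, -0.255, -0.001], [-0.255, 0.967, -0.0], [0.001, -0.0, -1.0]] heading 104.8 F [ 0.1 -0.2 -2.4] open 15.8 grip 2.7
q [-0.44  0.46  0.2   1.71 -0.1   0.98  1.63]
(490, -155, 205) [ 16.18 -24.93  -0.49]
side 80 pitch below level [85.9 91.6 99.9] r 129.0 y -0.9
  line pitch -90.5 pt [ 2. 80.]
scene 147 pitch below level [78.4 87.5 92.4] r 129.0 y 1.0
  line pitch 91.0 pt [-4. 81.]
```

Call:
{"op": "arm_command", "data": {"steps": [[[1.5, 0, 0, -1, 0], [0, 0, 0, -3, 0], [0, 0, -5, -4, 0], [0, 0, -10.5, -4, 0], [0, 0, -16, -4, 0]]]}}

```text
t: 18.62
eef_pos: [624.7, -28.7, 241.6]
tool_rot: [0.001, -0.129, 0.992, -0.0]
contact_force: [0.1, 0.4, -1.1]
opening: 15.2
grip_force: 30.0
```

Run:
```python
from h import *
for n in("scene5","side5"):
    c=np.load(f"pics/{n}.npz"); X=cloud(c); hsv=cv2.cvtColor(c["frame"],cv2.COLOR_BGR2HSV)
    near=(np.hypot(X[...,0]-581,X[...,1]+155)<40)&(X[...,2]>60)
    m=near&(hsv[...,1]>120)&(hsv[...,0]>12)&(hsv[...,0]<35)
    v,u=np.nonzero(m); print(n,m.sum(),"px",u.min(),u.max(),v.min(),v.max())
    (uc,vc),s,a=cv2.minAreaRect(np.c_[u,v].astype(np.float32)); print((uc,vc),s,a,"cloud med",np.median(X[m],0).round(1), np.nanmin(X[m],0).round(0),np.nanmax(X[m],0).round(0))
    P=X.reshape(-1,3); q=box(P,520,640,-215,-95,94,99); print(" rim",cv2.minEnclosingCircle(q[:,:2].astype(np.float32)))
rel((581,-155,240)); stick()
```

```text
scene5 47 px 224 230 182 189
(227.0, 185.5) (7.0, 6.0) 90.0 cloud med [ 582.8 -155.1   82.6] [ 571. -168.   73.] [ 591. -144.   89.]
 rim ((582.4345092773438, -156.3916778564453), 50.124412536621094)
side5 54 px 300 308 256 263
(304.0, 259.5) (8.0, 7.0) 0.0 cloud med [ 580.4 -151.6   81.1] [ 570. -168.   70.] [ 592. -144.   89.]
 rim ((580.9281616210938, -154.81747436523438), 49.693504333496094)
t 18.62 pos [624.7 -28.7 241.6] R [[-0.967, -0.255, 0.002], [-0.255, 0.967, 0.0], [-0.002, -0.0, -1.0]] heading 104.8 F [ 0.1  0.4 -1.1] open 15.2 grip 30.0
q [-0.2   0.47  0.25  1.59 -0.13  1.09  1.91]
(581, -155, 240) [  7.46 -11.1    0.15]
side 105 pitch below level [86.9 91.8 98.6] r 128.0 y -1.1
  line pitch -90.8 pt [ 3. 79.]
scene 115 pitch below level [83.  89.8 94.9] r 126.0 y -8.9
  line pitch 91.3 pt [-0. 83.]
```

Call:
{"op": "arm_command", "data": {"steps": [[[0, 2.5, -3.7, 0, 0], [0, 5, -7.4, 0, 0], [0, 7.5, -11.1, 0, 0], [0, 7.5, -11.1, 0, 0], [0, 7.5, -11.1, 0, 0]]]}}

```text
t: 19.35
eef_pos: [580.3, -152.6, 240.8]
tool_rot: [0.001, -0.129, 0.992, 0.0]
contact_force: [-0.2, 0.4, -0.1]
opening: 15.1
grip_force: 30.0
```

Run:
```python
from h import *
rel((581.3,-155.5,200)); stick()
for n in("scene","side"):
    P=cloud(snap(n,n+"9")).reshape(-1,3); q=box(P,555,607,-181,-130,138,205); 
    for z in (142,156,170,185):
        k=q[abs(q[:,2]-z)<7]; print(n,z,len(k),k.mean(0).round(1))
    c=np.load(f"pics/{n}9.npz"); print(" view dir xy",(c["R"].T@[0,0,1]).round(2))
```

```text
t 19.35 pos [ 580.3 -152.6  240.8] R [[-0.967, -0.256, 0.001], [-0.256, 0.967, 0.001], [-0.001, 0.001, -1.0]] heading 104.8 F [-0.2  0.4 -0.1] open 15.1 grip 30.0
q [-0.02  0.43  0.28  1.66 -0.13  1.07  2.12]
(581.3, -155.5, 200) [-0.02 -0.31  4.08]
side 126 pitch below level [83.9 92.  99.9] r 131.0 y -1.0
  line pitch -90.6 pt [ 3. 80.]
scene 124 pitch below level [81.  89.  93.4] r 127.0 y 4.7
  line pitch 91.8 pt [-1. 81.]
scene 142 0 [nan nan nan]
scene 156 10 [ 580.6 -149.2  156.6]
scene 170 13 [ 580.  -148.1  169.5]
scene 185 12 [ 580.9 -149.2  185. ]
 view dir xy [-0.54 -0.56 -0.63]
side 142 1 [ 578.5 -150.7  146.4]
side 156 9 [ 578.1 -152.6  157.1]
side 170 9 [ 578.9 -153.   170.6]
side 185 12 [ 578.5 -152.8  185.1]
 view dir xy [ 0.18  0.75 -0.63]<stdin>:6: RuntimeWarning: Mean of empty slice.
  ret = um.true_divide(
```

Call:
{"op": "arm_command", "data": {"steps": [[[0, -0.1, -0.45, 0, 0], [0, -0.1, -0.45, 0, 0], [1.5, -0.1, -0.45, 3, 0], [1.55, -0.1, -0.45, 5, 0], [1.55, -0.1, -0.45, 7, 0]]]}}

```text
t: 20.18
eef_pos: [581.9, -157.8, 169.6]
tool_rot: [-0.0, -0.128, 0.992, -0.0]
contact_force: [-0.2, -0.3, -1.0]
opening: 15.6
grip_force: 9.5
```

Run:
```python
from h import *
rel(); stick()
for n in("scene","side"):
    c=snap(n,n+"10"); q=box(cloud(c).reshape(-1,3),555,607,-185,-130,102,135); print(n,len(q),q.mean(0).round(1))
a=np.load("pics/scene10.npz")["frame"][110:230,170:290]; b=np.load("pics/side10.npz")["frame"][180:300,245:365]
cv2.imwrite("pics/b10.png",np.hstack([cv2.resize(x,(400,400),interpolation=cv2.INTER_CUBIC) for x in(a,b)]))
```

```text
t 20.18 pos [ 581.9 -157.8  169.6] R [[-0.967, -0.255, -0.0], [-0.255, 0.967, -0.0], [0.0, -0.0, -1.0]] heading 104.8 F [-0.2 -0.3 -1. ] open 15.6 grip 9.5
q [-0.    0.51  0.26  1.72 -0.16  0.93  2.15]
side 496 pitch below level [ 68.2  91.  113.8] r 145.0 y -0.8
  line pitch -179.0 pt [  8. 124.]
scene 391 pitch below level [ 64.8  90.4 110.2] r 145.0 y 3.7
  line pitch 179.4 pt [ -9. 121.]
scene 26 [ 579.6 -154.5  119.3]
side 24 [ 579.3 -158.4  118.7]
```

View pics/b10.png

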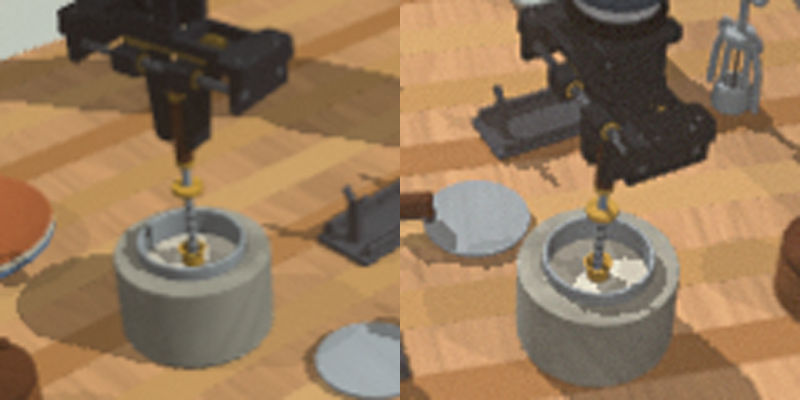

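Call:
{"op": "arm_command", "data": {"steps": [[[1.55, 0, 0, 1.2, 0], [1.55, 0, 0, 2.4, 0], [1.55, 0, 0, 3.6, 0], [1.55, 0, 0, 4.6, 0], [1.55, 0, 0, 5.2, 0]]]}}

```text
t: 21.0
eef_pos: [581.6, -157.7, 117.4]
tool_rot: [-0.0, -0.128, 0.992, 0.0]
contact_force: [0.3, -0.4, 0.5]
opening: 15.6
grip_force: 9.5
```

Call:
{"op": "arm_command", "data": {"steps": [[[1.55, 0, 0, 0.3, 0], [1.55, 0, 0, 0.5, 0], [1.55, 0, 0, 0.7, 0], [1.55, 0, 0, 0.9, 0], [1.55, 0, 0, 0.9, 0]]]}}

```text
t: 21.62
eef_pos: [582.1, -157.9, 109.8]
tool_rot: [0.0, -0.128, 0.992, -0.0]
contact_force: [-1.2, 0.1, 2.6]
opening: 15.4
grip_force: 9.5
```

Run:
```python
from h import *
rel()
for n in("scene","side"):
    c=snap(n); X=cloud(c); hsv=cv2.cvtColor(c["frame"],cv2.COLOR_BGR2HSV)
    m=(np.hypot(X[...,0]-581,X[...,1]+155)<25)&(X[...,2]>60)&(X[...,2]<125)&(hsv[...,1]>120)&(hsv[...,0]>12)&(hsv[...,0]<35)
    print(n,m.sum(),np.histogram(X[m][:,2],bins=range(60,128,4)))
```

```text
t 21.62 pos [ 582.1 -157.9  109.8] R [[-0.967, -0.255, 0.001], [-0.255, 0.967, -0.0], [-0.001, -0.0, -1.0]] heading 104.8 F [-1.2  0.1  2.6] open 15.4 grip 9.5
q [ 0.01  0.59  0.24  1.76 -0.18  0.81  2.17]
scene 70 (array([ 0,  0,  0,  6,  8,  4,  6, 11, 23,  0,  0,  0,  0,  2,  7,  2]), array([ 60,  64,  68,  72,  76,  80,  84,  88,  92,  96, 100, 104, 108,
       112, 116, 120, 124]))
side 65 (array([ 0,  0,  0,  3,  5,  3,  1, 26, 19,  0,  0,  0,  0,  3,  2,  2]), array([ 60,  64,  68,  72,  76,  80,  84,  88,  92,  96, 100, 104, 108,
       112, 116, 120, 124]))
```

Call:
{"op": "arm_command", "data": {"steps": [[[1.55, 0, 0, 0.2, 0], [1.55, 0, 0, 0.3, 0], [1.55, 0, 0, 0.3, 0], [1.55, 0, 0, 0.3, 0], [1.55, 0, 0, 0.3, 0]]]}}

```text
t: 22.35
eef_pos: [583.4, -157.8, 108.1]
tool_rot: [0.002, -0.129, 0.992, -0.0]
contact_force: [-3.1, 1.1, 12.4]
opening: 15.5
grip_force: 9.7
```

Run:
```python
from h import *
rel()
c=snap("side"); print(1)
q=bot.get_obs(); print(q["contact_force"])
```

```text
t 22.35 pos [ 583.4 -157.8  108.1] R [[-0.967, -0.255, 0.003], [-0.255, 0.967, 0.0], [-0.003, -0.001, -1.0]] heading 104.8 F [-3.1  1.1 12.4] open 15.5 grip 9.7
q [ 0.02  0.59  0.24  1.76 -0.19  0.81  2.17]
1
[-2.78622589  1.44691432 12.93337828]
```

Call:
{"op": "arm_command", "data": {"steps": [[[1.5, 0, 0, 0, 0], [0, 0, 0, -1, 0], [0, 0, 0, -4, 0], [0, 0, 0, -8, 0], [0, 0, 0, -11, 0]]]}}

```text
t: 23.02
eef_pos: [582.0, -158.0, 218.0]
tool_rot: [0.0, -0.128, 0.992, -0.0]
contact_force: [0.8, 1.1, -0.9]
opening: 15.0
grip_force: 30.0
```

Call:
{"op": "arm_command", "data": {"steps": [[[0, 0, 0, -0.5, 0], [0, 0, 0, -0.5, 0], [0, 0, 0, -0.5, 0], [0, 0, 0, -0.5, 0], [0, 0, 0, -0.5, 0]]]}}

```text
t: 23.65
eef_pos: [581.6, -157.7, 220.7]
tool_rot: [-0.001, -0.128, 0.992, 0.0]
contact_force: [-0.0, -0.2, -0.1]
opening: 15.3
grip_force: 30.0
```

Run:
```python
from h import *
rel(); stick()
for n in("scene","side"):
    q=box(cloud(snap(n)).reshape(-1,3),555,607,-185,-130,104,180); print(n,len(q),q.min(0).round(1),q.mean(0).round(1))
```

```text
t 23.65 pos [ 581.6 -157.7  220.7] R [[-0.967, -0.255, -0.001], [-0.255, 0.967, 0.0], [0.001, 0.0, -1.0]] heading 104.8 F [-0.  -0.2 -0.1] open 15.3 grip 30.0
q [-0.01  0.46  0.28  1.67 -0.14  1.03  2.14]
side 118 pitch below level [ 85.5  93.1 101.1] r 129.0 y -0.9
  line pitch 90.3 pt [ 4. 77.]
scene 118 pitch below level [81.1 90.  97. ] r 128.0 y 3.6
  line pitch 93.5 pt [-1. 80.]
scene 39 [ 575.1 -161.8  134.3] [ 579.8 -155.4  157.3]
side 38 [ 574.2 -162.5  133. ] [ 578.  -159.2  157.5]
```

Call:
{"op": "arm_command", "data": {"steps": [[[0, 2.5, 0, 0, 0], [0, 2.8, 0, 1.5, 0], [1.5, 2.8, 0, 3.2, 0], [1.56, 2.8, 0, 4.4, 0], [1.56, 2.8, 0, 4.4, 0]]]}}

```text
t: 24.48
eef_pos: [554.3, -164.3, 175.7]
tool_rot: [-0.001, -0.129, 0.992, 0.0]
contact_force: [0.7, 0.7, -1.5]
opening: 15.6
grip_force: 7.0
```

Run:
```python
from h import *
o=bot.get_obs(); e=np.array([.967,.255]); print("s",-(o["eef_pos"][:2]-[581.3,-155.5])@e)
rel(); stick()
```

```text
s 28.342381486686026
t 24.48 pos [ 554.3 -164.3  175.7] R [[-0.967, -0.255, -0.003], [-0.255, 0.967, 0.0], [0.002, 0.001, -1.0]] heading 104.8 F [ 0.7  0.7 -1.5] open 15.6 grip 7.0
q [ 0.01  0.47  0.27  1.78 -0.15  0.92  2.17]
side 349 pitch below level [ 75.6  92.2 104.8] r 145.0 y -0.6
  line pitch -98.7 pt [ 2. 94.]
scene 300 pitch below level [73.5 89.2 97.6] r 145.0 y 3.3
  line pitch 90.2 pt [-1. 93.]
```

Call:
{"op": "arm_command", "data": {"steps": [[[1.56, 1.2, 0, 0, 0], [1.56, 5.3, 0, 0.8, 0], [1.56, 7.0, 0, 1.8, 0], [1.56, 8.5, 0, 3.0, 0], [1.56, 9.8, 0, 4.4, 0]]]}}

```text
t: 25.2
eef_pos: [459.5, -190.5, 133.9]
tool_rot: [0.001, -0.128, 0.992, -0.0]
contact_force: [0.2, 0.0, 0.2]
opening: 16.0
grip_force: 6.5
```

Run:
```python
from h import *
o=bot.get_obs(); e=np.array([.967,.255]); print("s",-(o["eef_pos"][:2]-[581.3,-155.5])@e)
rel(); stick()
```

```text
s 126.67949996106991
t 25.2 pos [ 459.5 -190.5  133.9] R [[-0.967, -0.254, 0.002], [-0.254, 0.967, -0.0], [-0.002, -0.001, -1.0]] heading 104.7 F [0.2 0.  0.2] open 16.0 grip 6.5
q [ 0.08  0.4   0.27  2.02 -0.15  0.74  2.28]
side 231 pitch below level [39.8 50.8 63.9] r 145.0 y -1.5
  line pitch 105.5 pt [-64.  99.]
scene 193 pitch below level [36.2 42.4 50.1] r 144.0 y 3.4
  line pitch -124.8 pt [-73.  68.]
```

Call:
{"op": "arm_command", "data": {"steps": [[[1.56, 0.9, 0, 1.6, 0], [1.56, 1.4, 0, 3, 0], [1.56, 1.8, 0, 4.4, 0], [1.56, 2.0, 0, 5.8, 0], [1.56, 2.0, 0, 7, 0]]]}}

```text
t: 25.92
eef_pos: [440.5, -195.0, 62.4]
tool_rot: [-0.0, -0.128, 0.992, 0.0]
contact_force: [0.8, 0.8, 0.1]
opening: 15.6
grip_force: 6.2
```

Run:
```python
from h import *
rel(); stick()
snap("scene","s11")
for n in("scene","side"):
    P=cloud(snap(n)).reshape(-1,3); o=bot.get_obs(); R=Rot.from_quat(np.array(o["tool_rot"])[[1,2,3,0]]).as_matrix(); Y=(P-o["eef_pos"]*[1,1,0])@R
    for a,b in((25,55),(68,90),(90,105),(105,135)):
        k=P[(-Y[:,0]>a)&(-Y[:,0]<b)&(abs(Y[:,1])<7)&(P[:,2]>88)]; print(n,a,len(k),np.median(k[:,2]) if len(k) else '')
```

```text
t 25.93 pos [ 440.5 -195.    62.4] R [[-0.967, -0.255, -0.0], [-0.255, 0.967, 0.0], [0.0, 0.0, -1.0]] heading 104.8 F [0.8 0.8 0.1] open 15.6 grip 6.2
q [ 0.14  0.5   0.23  2.09 -0.21  0.57  2.34]
side 844 pitch below level [  6.5  74.7 128.5] r 145.0 y -1.0
  line pitch 157.5 pt [-25.  75.]
scene 411 pitch below level [ -2.5  14.9 126.2] r 145.0 y 2.0
  line pitch 152.5 pt [-33.  59.]
scene 25 220 307.15530663627857
scene 68 13 104.07189882402274
scene 90 16 101.58073186609603
scene 105 17 103.31721168179219
side 25 125 445.1307216616113
side 68 15 104.27296054245917
side 90 21 101.72683847757675
side 105 23 102.02903863781135
```

Call:
{"op": "arm_command", "data": {"steps": [[[1.5, 0, 0, 0, 0], [0, 0, 0, 0, 0], [0, 0, 0, -1, 0], [0, 0, 0, -5, 0], [0, 0, 0, -10, 0]]]}}

```text
t: 26.8
eef_pos: [440.0, -194.8, 164.6]
tool_rot: [-0.001, -0.128, 0.992, 0.0]
contact_force: [0.5, 0.2, -0.5]
opening: 15.0
grip_force: 30.0
```

Call:
{"op": "arm_command", "data": {"steps": [[[0, 0, 0, -3, 0], [0, 0, 0, -6, 0], [0, 0, 0, -7, 0], [0, 0, 0, -7, 0], [0, 0, 0, -7, 0]]]}}

```text
t: 27.42
eef_pos: [439.9, -194.7, 232.2]
tool_rot: [-0.001, -0.129, 0.992, 0.0]
contact_force: [0.0, 0.8, -1.5]
opening: 14.7
grip_force: 30.0
```

Run:
```python
from h import *
rel()
o=bot.get_obs(); R=Rot.from_quat(np.array(o["tool_rot"])[[1,2,3,0]]).as_matrix()
for n in("scene","side"):
    P=cloud(snap(n,n+"12")).reshape(-1,3); Y=(P-o["eef_pos"]*[1,1,0])@R
    for a,b in((40,55),(68,85),(85,100),(100,115),(115,135)):
        k=P[(-Y[:,0]>a)&(-Y[:,0]<b)&(abs(Y[:,1])<9)&(P[:,2]>200)&(P[:,2]<330)]; print(n,a,len(k),np.median(k[:,2]).round(1) if len(k) else '')
cv2.imwrite("pics/b12.png",np.hstack([cv2.resize(np.load(f"pics/{n}12.npz")["frame"],(400,300)) for n in("scene","side")]))
lid2()
```

```text
t 27.43 pos [ 439.9 -194.7  232.2] R [[-0.967, -0.255, -0.002], [-0.255, 0.967, 0.001], [0.002, 0.001, -1.0]] heading 104.8 F [ 0.   0.8 -1.5] open 14.7 grip 30.0
q [ 0.05  0.23  0.32  1.96 -0.08  0.96  2.24]
scene 40 6 273.8
scene 68 11 270.9
scene 85 8 271.7
scene 100 11 273.1
scene 115 13 271.4
side 40 0 
side 68 5 270.3
side 85 17 272.2
side 100 17 271.6
side 115 14 270.8
scene 502 ('slope x,y', array([-0.111,  0.011]), 'z at', array([498.,   1.]), np.float64(11.1), 'rms', np.float64(5.69))
side 423 ('slope x,y', array([-0.076,  0.005]), 'z at', array([499.,  -2.]), np.float64(9.5), 'rms', np.float64(4.63))
```

View pics/b12.png

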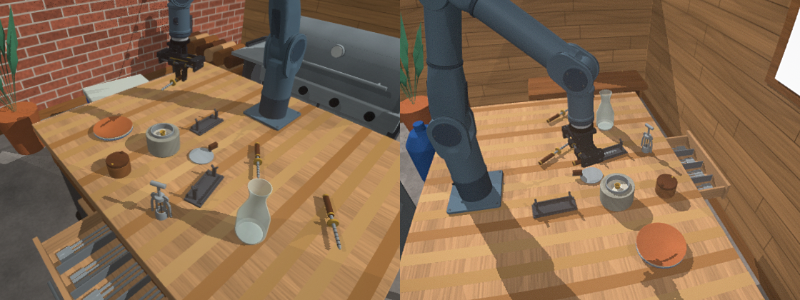

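Call:
{"op": "arm_command", "data": {"steps": [[[0, 0, 0, 0, 0], [0, 0, 0, 0, 0], [0, 0, 0, 0, 0], [0, 0, 0, 0, 0], [0, 0, 0, 0, 0]]]}}

```text
t: 28.25
eef_pos: [440.7, -195.0, 233.3]
tool_rot: [0.0, -0.128, 0.992, -0.0]
contact_force: [-0.3, -0.3, 0.5]
opening: 15.0
grip_force: 30.0
```

Run:
```python
from workcell import workorder
print(workorder.job_done())
```

```text
the job is handed in; nothing more can be done
None
```

The job is handed in at about 28 s with no verdict returned: I tipped the lid, laid it flat on the trolley, pushed the dipstick down to its collar and drew it out, and it is held level about 27 cm up, with the carafe, plates, corkscrew and salt cellar not touched.

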